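# Discard a contaminated culture dish through the sprung flap of the reject bin

## Robot

A 6-joint arm with a two-finger parallel gripper is mounted at the origin on a cart in front of the work surface, level with it; the furniture and walls round the work are solid. World frame = base frame: x ahead of the robot, y to its left, z up, the work surface at z = 0. Lengths are in mm, angles in rad, forces in N, time in s.
With the tool pointing down it reaches from about 350 to 875 mm from the base axis. Payload 4.2 kg.
Tool frame: the origin (TCP) lies between the finger pads; the fingertips stand 14 mm ahead of it and the grasp point (between the pads) lies 5 mm behind it; z points along the fingers, y is the line along which they close (so a half turn about z gives the same grasp; the last joint's range is limited). The gripper opens to 85 mm and grips with 20 to 120 N. Pads are 22 mm wide; open, the fingers measure 114 mm over their backs; the gripper's body (76 mm by 85 mm) begins 54 mm behind the grasp point. The pads swing forward as they close: fully open they stand 13 mm farther back than shut.
Start: joints at [-0.919, 0.385, 0.008, 0, -1.194, -0.259], TCP at [239.249, -577.373, 245.312] pointing down, gripper open.
Joint ranges: [-3.14, 3.14], [-1.21, 2.06], [-1.07, 1.41], [-3.16, 2.05], [-2.99, -0.16], [-3.1, 3.1]. Speed limits (rad/s): [2.79, 2.79, 3.14, 3.14, 3.14, 3.14].

## Interface

Orientations are given as a unit quaternion [x, y, z, w].
In Python, from bench import * gives the robot as it stands.
- The arm moves only by the tool carry_out, never from a script. Its argument "motion" is a list of rows, each a list of 7 numbers: the turn, a rotation vector about the tool's x, y, z in rad, then the shift along the tool's x, y, z in mm, then the opening, from -1 (shut) to 1 (fully open), so that 0 is half open. A call has 1 to 5 rows; each row is the pose to reach, as a shift and turn from the pose commanded when the call began, along the tool's axes at that moment; what a row does not reach only later rows make up. A row lasts 1/8 s, in which the tool goes at most 62.5 mm and 10.7 degrees, less where a joint would pass 70% of its speed; a pose out of reach is approached as far as the arm can. A call with a gripper value outside its range is refused whole. The fingers move at their own pace and stop on an object; the grip force is fixed at half the most. Time passes only in rows, so rows that repeat a pose let the fingers close. It gives the time, the measured TCP pose, the force, the opening and the grip force at its end, in the units of the state.
- read_state(): the state, without advancing time (a new reading comes with each control period).
- get_image(name): name is "side" or "top"; returns a dict with "color" (384x512x3 uint8, blue, green, red), "mtx" (3x3 intrinsics, pixels), "position" and "orientation" of the camera in the world. Camera axes: x right, y down, z forward; pixel columns grow to the right and rows downward; lengths in mm; the calibration is good to about 2 mm. A picture is of the moment at which its call begins. There is no depth.
- job_done(): hands the job in; it is judged then, once.
The state is a dict: "clock": time; "joints": joint angles; "joint_vel": joint speeds; "joint_efforts": joint torques, N m; "position": TCP position; "ee_rot": TCP orientation; "contact_force": force on the tool from outside, world axes, zero at the start; "wrist_torque": the same for the moment, N m; "gripper_width": finger opening in mm; "grasp_force": force on a finger pad.
Only numpy, scipy, OpenCV 4.12 (cv2) and the standard library are available. Lean on these libraries where they do the work, as an engineer would, in place of code of your own. Each camera call takes 0.05 s, during which the arm holds its last target. There are 200 camera calls.

## Task

The round culture dish on top of the reject bin is contaminated: slide it onto the yellow sprung flap, press the flap down and hold it open until the dish has slid through into the bin, then let the flap spring shut. Leave the well plate beside it, and everything else on the bench, where they are.

Things in the scene. Friction and masses are not known exactly. Their poses are not given: they have to be found in the camera images.
- reject_bin: the reject bin, a fixed box 300 (x) x 280 (y) mm, top 120 mm above the worktop. Origin: centre of its underside; +x from its front (yellow panel) to its back, towards the robot's left within 0.2 rad; +y back towards the robot. Hollow, closed all round, floor 4 mm thick; the flap is the only way in. Wall cabinets (fronts at world x 0.58 m, undersides 0.65 m up) hang above: keep the wrist low
- apron_edge (a point): middle of the apron's back edge, on the bin at x = +10 mm, y = 0, 120 mm above the worktop. The flat aluminium apron runs from the bin's front (x = -150 mm, no rim) to here; the flap follows from x = +14 to +132 mm, 1 mm lower. Side rims (252 mm apart) and the back rim (face at x = +136 mm) stand 10 mm above the apron
- flap_hinge (a point): middle of the flap's hinge line, on the bin at x = +133 mm, y = 0, 120 mm above the worktop; the line runs along the bin's y. Two flat black dots 40 mm across on the flap, 55 mm in front of this line and 60 mm either side of the middle, mark good spots to press, but it may be pressed anywhere
- flap (a joint): angle (rad) of the yellow flap, 118 mm front to back, 248 wide, 4 thick, hinged along its back edge: 0 = shut, level; grows as its front edge is pressed down, stop at 0.80. Sprung shut: pressed at a black dot it takes about 3 N to start, 6 N fully open. From 0.5 to 0.6 the dish slides off it, under the apron; its rim may lean on the flap until that shuts. A dish's weight does not open it
- dish: the reject: closed clear round culture dish with cream filling, 90 mm across, 15 mm high, about 20 g; too wide to grasp across. Origin: centre of its underside. It starts flat on the apron, in the half nearer the robot or the half farther from it (bin y about +60 or -60 mm)
- well_plate: good white 96-well plate, 86 x 128 x 14 mm, long side along the bin's x, flat on the other half of the apron; to stay there. Origin: centre of its underside
- flask: loose conical flask with pink filling, 76 mm across, 133 mm high, standing on the worktop; bystander. Origin: centre of its underside
- timer: loose white bench timer, 68 x 68 x 20 mm, on the worktop; bystander. Origin: centre of its underside
- beaker: loose clear beaker, 54 mm across, 69 mm high, on the worktop; bystander. Origin: centre of its underside
- wash_bottle: loose white wash bottle with red cap and bent spout, 66 x 95 x 197 mm, on the worktop; bystander. Origin: centre of its underside
Mind the look-alikes: they are no part of the job. Leave any black or red look-alike of the dish alone.

How it is judged:
By the outcome, as a careful person would: the job done as asked, in the order asked, and still so for the second after the job is handed in, with the robot touching nothing.
It also fails if it takes over 38 s, if anything falls off the work surface, if the arm or the gripper's body presses on something with over 40 N, if the wrist force passes 120 N, or if a joint passes its speed limit or range.

## Working session

There is one attempt and no reset: what is moved stays moved. The work goes in short steps, Python scripts to look and compute and a tool call to move; the robot and the scene stay as the last step left them, time stands still between calls to the robot, and variables do not carry over. Pictures are saved under pics/ and viewed, at most 10 in all, crops included, and the job is handed in when it is done.

Besides the shell and the picture viewer there is one more tool, called in YAML: its name, and indented under it one key for each argument. carry_out: Moves the arm, as the interface text tells. Its arguments: {"type":"object","properties":{"motion":{"type":"array"}},"required":["motion"]}

```bash
mkdir -p pics; ls; python3 - <<'E'
from bench import *
import cv2,numpy as np
for n in("top","side"):
    g=get_image(n);cv2.imwrite(f"pics/{n}0.png",g["color"]);print(n,g["mtx"],g["position"],g["orientation"])
print(read_state())
E
```

```text
pics
top [[495.79293533   0.         250.78162537]
 [  0.         495.79293533 193.99761999]
 [  0.           0.           1.        ]] [-777.36953843 -258.85233589 1693.34164318] [ 0.73396184 -0.59524632  0.21185768 -0.24919504]
side [[356.96841827   0.         256.89373966]
 [  0.         356.96841827 202.30710246]
 [  0.           0.           1.        ]] [ -39.99747199 1161.38970574  813.73600169] [-0.16131361  0.84349678 -0.50083558  0.10795747]
{'clock': 0.1, 'joints': array([-9.19423797e-01,  3.85491420e-01,  6.76847661e-03, -4.06127138e-04,
       -1.19398937e+00, -2.58605772e-01]), 'joint_vel': array([ 0.00067993, -0.00272157,  0.00191987,  0.00172582, -0.00058898,
        0.00125491]), 'joint_efforts': array([ 7.81316703e-04, -3.93321705e+01,  1.88930547e+01,  4.19788152e+00,
       -2.58915330e-03,  5.46803349e-06]), 'position': array([ 239.04650005, -576.95459594,  244.33046576]), 'ee_rot': array([-1.95049957e-01,  9.80792823e-01,  9.43479273e-04, -2.51449585e-04]), 'contact_force': array([-0.22920153, -0.29255939, -0.3106461 ]), 'wrist_torque': array([ 0.01652946, -0.01153109,  0.04600167]), 'grasp_force': 0.0, 'gripper_width': 85.43798994444411}
```

View pics/top0.png

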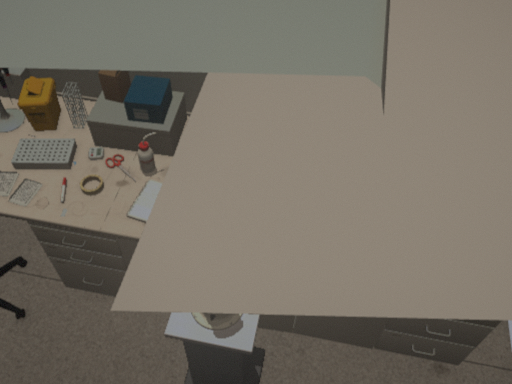

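View pics/side0.png

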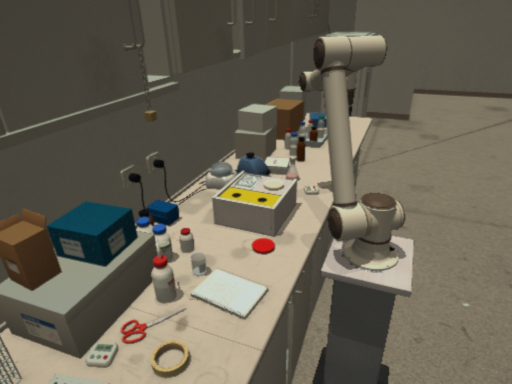

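The top view is blocked over the bin. In the side view the bin is at about (257,203), with its yellow flap at (252,196). A cream disc, probably the dish, is at (273,185), and the white plate is at (247,182). Look-alikes are the red disc at (263,245) on the worktop and the flap's black dots at (236,195) and (262,200). I'll check with a close crop.

```bash
cat > h.py <<'E'
from bench import *
import cv2,numpy as np
from scipy.spatial.transform import Rotation as R
def ray(g,px,z):
    px=np.atleast_2d(px).astype(float);d=np.c_[px,np.ones(len(px))]@np.linalg.inv(g["mtx"]).T
    d=R.from_quat(g["orientation"]).apply(d);p=np.array(g["position"])
    return p+d*((z-p[2])/d[:,2])[:,None]
def proj(g,P):
    c=R.from_quat(g["orientation"]).inv().apply(np.atleast_2d(P)-g["position"])@g["mtx"].T
    return c[:,:2]/c[:,2:]
E
python3 - <<'E'
from h import *
g=get_image("side");im=g["color"]
c=im[160:235,205:305];cv2.imwrite("pics/crop0.png",cv2.resize(c,None,fx=8,fy=8,interpolation=cv2.INTER_CUBIC))
hsv=cv2.cvtColor(im,cv2.COLOR_BGR2HSV);roi=np.zeros(im.shape[:2],np.uint8);roi[175:210,210:300]=255
y=cv2.inRange(hsv,(20,150,100),(35,255,255))&roi
cn=max(cv2.findContours(y,0,2)[0],key=cv2.contourArea)
q=cv2.approxPolyDP(cv2.convexHull(cn),2,True)[:,0];print("flap",q.tolist(),ray(g,q,119).round().tolist())
k=cv2.inRange(hsv,(0,0,0),(180,255,60))&cv2.fillConvexPoly(np.zeros_like(y),cv2.convexHull(cn),255)
n,_,s,ce=cv2.connectedComponentsWithStats(k)
for i in range(1,n):
    if s[i,4]>8: print("dot",ce[i],s[i,4],ray(g,ce[i],119).round(1))
E
```

```text
flap [[220, 195], [231, 187], [279, 196], [272, 205]] [[636.0, -30.0, 119.0], [626.0, -117.0, 119.0], [396.0, -107.0, 119.0], [397.0, -23.0, 119.0]]
dot [236.13333333 194.73333333] 15 [[572.  -55.8 119. ]]
dot [261.76923077 199.46153846] 13 [[453.1 -53.4 119. ]]
```

View pics/crop0.png

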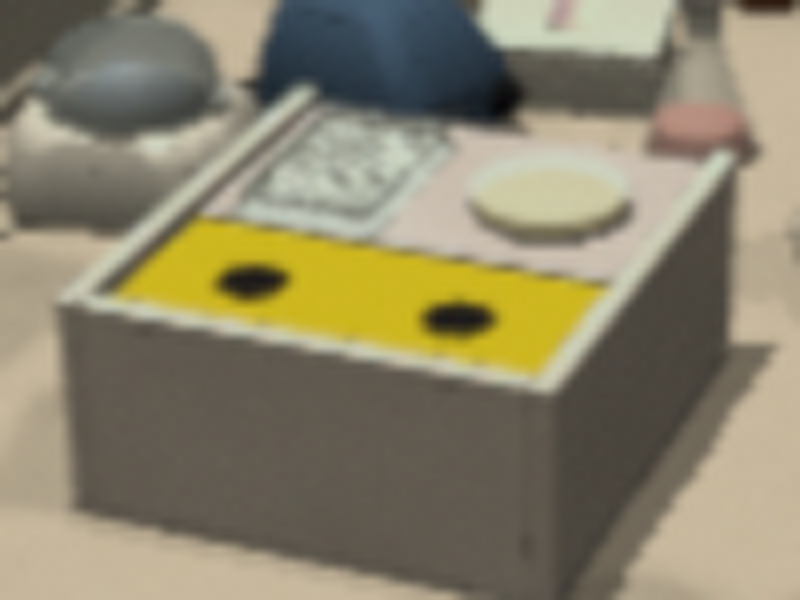

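The crop confirms it. The cream clear dish is at about (273.5,184), on the half nearer the robot. The well plate is at about (247,182) on the far half, and the flask is at (292,176) beyond the front near corner.

```bash
cat >> h.py <<'E'
import json,os
if os.path.exists("bin.json"):
    b=json.load(open("bin.json"));O=np.array(b["o"]);X=np.array([np.cos(b["a"]),np.sin(b["a"])]);Y=np.array([-X[1],X[0]])
def w(x,y,z): return np.r_[O+x*X+y*Y,z]      # bin -> world
def bn(p): d=np.array(p)[...,:2]-O; return np.stack([d@X,d@Y],-1)
def delta(x,y,ztip,yaw_y=True):              # move to tip at bin x,y, height; tool y along bin y
    s=read_state();r=R.from_quat(s["ee_rot"]);y_=np.r_[-Y if 0 else Y,0];z_=np.array([0,0,-1.]);M=np.c_[np.cross(y_,z_),y_,z_]
    t=R.from_matrix(M); print("turn",(r.inv()*t).as_rotvec().round(3),"shift",r.inv().apply(w(x,y,ztip+14)-s["position"]).round(1),"now bin",bn(s["position"]).round(1),"tip z",round(s["position"][2]-14,1),"F",s["contact_force"].round(1),"t",s["clock"])
E
python3 - <<'E'
from h import *
from scipy.optimize import least_squares
g=get_image("side")
f=lambda c:(np.array(c,float)+.5)/8-.5+[205,160]
P=[(150,140,130),(150,-140,130),(-150,140,130),(-150,-140,130),(78,-60,119),(78,60,119)]
px=np.r_[f([(548,388),(65,300),(735,153),(310,88)]),[[236.13,194.73],[261.77,199.46]]]
def wd(v,P):
    P=np.array(P,float);c,s=np.cos(v[2]),np.sin(v[2]);return np.c_[v[0]+c*P[:,0]-s*P[:,1],v[1]+s*P[:,0]+c*P[:,1],P[:,2]]
fun=lambda v:(proj(g,wd(v,P))-px).ravel()
r=least_squares(fun,[510,-130,1.55],x_scale=[1,1,.01],loss="soft_l1");print(r.x,r.fun.round(2))
json.dump(dict(o=r.x[:2].tolist(),a=r.x[2]),open("bin.json","w"))
E
python3 - <<'E'
from h import *
g=get_image("side");f=lambda c:(np.array(c,float)+.5)/8-.5+[205,160]
# top rim extremes left/right/top of the dish lid outline (z=135)
q=ray(g,f([(470,190),(632,190),(551,150)]),135);print(bn(q).round(1))
im=g["color"].astype(int);m=((im[...,2]-im[...,0]>25)&(im[...,1]>120)).astype(np.uint8);m[:175]=0;m[192:]=0;m[:,:262]=0;m[:,286:]=0
n,_,s,c=cv2.connectedComponentsWithStats(m);i=1+np.argmax(s[1:,4]);print(s[i],c[i],bn(ray(g,c[i],127)).round(1))
q=bn(ray(g,f([(245,205),(375,230),(455,135),(325,108)]),134));print("plate",q.round(0).tolist())
p=proj(g,[w(-70,60,135)+[45*np.cos(t),45*np.sin(t),0] for t in np.arange(0,6.28,.1)]);p=(p-[205,160]+.5)*8-.5
print("pred outline of dish at -70,60:",p.min(0),p.max(0))
print("flask base",bn(ray(g,f([(700,150)]),5)))
delta(-135,60,160)
E
```

```text
[ 510.16187877 -132.89849692    1.54375123] [ 0.44  0.55 -1.5  -0.67  1.22 -0.   -0.76 -0.63  0.03 -0.08  0.18  0.04]
[[ -37.6   17.3]
 [ -70.3  100.8]
 [-103.4   39.5]]
[262 175  24  17 121] [276.78512397 180.09917355] [[-107.    54.5]]
plate [[24.0, -92.0], [26.0, -12.0], [-105.0, -21.0], [-112.0, -108.0]]
pred outline of dish at -70,60: [482.48555253 145.34520438] [643.8808407  213.91463491]
flask base [[-404.86168916   29.03741723]]
turn [ 1.000e-03  1.000e-03 -1.151e+00] shift [-310.6  207.8   71. ] now bin [-451.4  258.9] tip z 230.8 F [ 0.3 -0.5  0.3] t 0.25
```

carry_out:
  motion:
    - [0, 0, -0.17, -60, 40, 0, 0]
    - [0, 0, -0.34, -115, 75, 0, 0]
    - [0, 0, -0.51, -170, 112, 10, 0]
    - [0, 0, -0.68, -225, 150, 20, 0]
    - [0, 0, -0.85, -270, 180, 30, 0]

```text
clock: 0.88
position: [412.9, -317.7, 217.8]
ee_rot: [-0.584, 0.811, -0.0, 0.0]
contact_force: [1.5, 0.8, -0.4]
gripper_width: 42.7
grasp_force: 0.0
```

```bash
python3 -c "
from h import *
delta(-135,57,150)"
```

```text
turn [-0.001 -0.    -0.295] shift [-60.4 -18.4  53.8] now bin [-187.4   92.2] tip z 203.8 F [ 1.5  0.8 -0.4] t 0.875
```

carry_out:
  motion:
    - [0, 0, -0.15, -30, -9, 20, 0]
    - [0, 0, -0.295, -60, -18, 45, 0]
    - [0, 0, -0.295, -60, -18, 54, 0]
    - [0, 0, -0.295, -60, -18, 54, 0]

```text
clock: 1.38
position: [447.9, -268.6, 163.3]
ee_rot: [-0.695, 0.719, 0.001, -0.0]
contact_force: [0.1, 0.8, -0.1]
gripper_width: 42.9
grasp_force: 0.0
```

```bash
python3 -c "
from h import *
delta(-135,57,122)
g=get_image('side');c=g['color'][130:220,215:320];cv2.imwrite('pics/c1.png',cv2.resize(c,None,fx=6,fy=6,interpolation=2))"
```

```text
turn [ 0.002  0.    -0.007] shift [-2.4 -1.6 27.3] now bin [-137.4   58.6] tip z 149.3 F [ 0.1  0.8 -0.1] t 1.375
```

View pics/c1.png

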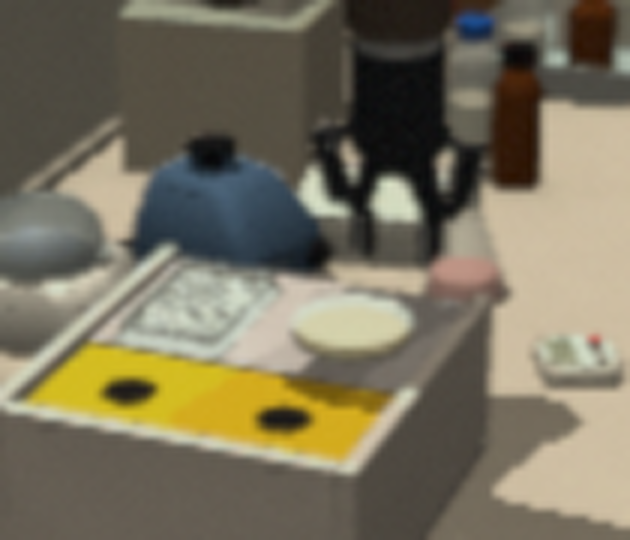

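The open fingers hang in front of the dish, with tips at about (367,252) and (433,252) in the crop. The dish is at (353,322). I'll lower them behind it.

carry_out:
  motion:
    - [0, 0, 0, -2, -1, 12, 0]
    - [0, 0, 0, -2, -1, 22, 0]
    - [0, 0, 0, -2, -1, 26, 0]
    - [0, 0, 0, -2, -1, 29, 0]
    - [0, 0, 0, -2, -1, 29, 0]

```text
clock: 2.05
position: [449.4, -266.5, 134.7]
ee_rot: [-0.695, 0.719, 0.0, -0.0]
contact_force: [0.0, 0.1, 0.2]
gripper_width: 42.6
grasp_force: 0.0
```

```bash
python3 -c "
from h import *
delta(-100,57,120)
g=get_image('side');c=g['color'][130:220,215:320];cv2.imwrite('pics/c2.png',cv2.resize(c,None,fx=6,fy=6,interpolation=2))"
```

```text
turn [ 0.     0.    -0.006] shift [-35.2   0.1   0.7] now bin [-135.2   57.1] tip z 120.7 F [0.  0.1 0.2] t 2.05
```

View pics/c2.png

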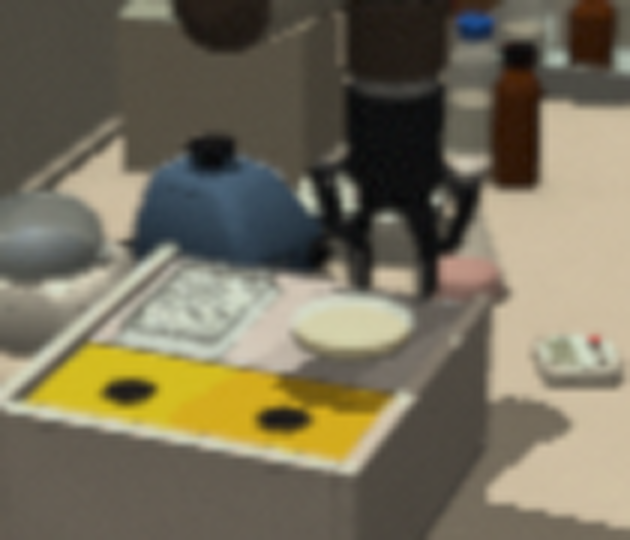

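carry_out:
  motion:
    - [0, 0, 0, -10, 0, 1, 0]
    - [0, 0, 0, -18, 0, 1, 0]
    - [0, 0, 0, -27, 0, 1, 0]
    - [0, 0, 0, -37, 0, 1, 0]
    - [0, 0, 0, -47, 0, 1, 0]

```text
clock: 2.72
position: [451.0, -218.8, 133.8]
ee_rot: [-0.695, 0.719, -0.0, 0.0]
contact_force: [-0.9, 0.6, 0.4]
gripper_width: 42.8
grasp_force: 0.1
```

carry_out:
  motion:
    - [0, 0, 0, -10, 0, 0, 0]
    - [0, 0, 0, -20, 0, 0, 0]
    - [0, 0, 0, -30, 0, 0, 0]
    - [0, 0, 0, -40, 0, 0, 0]
    - [0, 0, 0, -50, 0, 0, 0]

```text
clock: 3.35
position: [452.6, -168.9, 133.8]
ee_rot: [-0.695, 0.719, -0.0, -0.0]
contact_force: [-0.2, -0.3, -0.5]
gripper_width: 42.7
grasp_force: 0.2
```

```bash
python3 -c "
from h import *
delta(27,57,120)
g=get_image('side');c=g['color'][130:220,215:320];cv2.imwrite('pics/c3.png',cv2.resize(c,None,fx=6,fy=6,interpolation=2))"
```

```text
turn [-0.    -0.    -0.006] shift [-64.6   0.9  -0.2] now bin [-37.6  56.5] tip z 119.8 F [-0.2 -0.3 -0.5] t 3.35
```

View pics/c3.png

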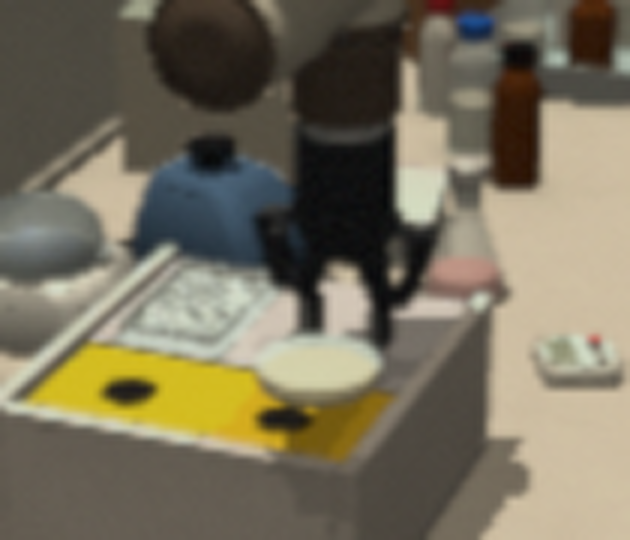

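The push is working. The dish now straddles the flap edge, centred at about (320,367), and the plate hasn't moved.

carry_out:
  motion:
    - [0, 0, 0, -10, 0, 0, 0]
    - [0, 0, 0, -20, 0, 0, 0]
    - [0, 0, 0, -30, 0, 0, 0]
    - [0, 0, 0, -40, 0, 0, 0]
    - [0, 0, 0, -48, 0, 0, 0]

```text
clock: 4.03
position: [454.3, -120.9, 133.8]
ee_rot: [-0.695, 0.719, -0.0, 0.0]
contact_force: [0.1, -0.6, -0.9]
gripper_width: 42.6
grasp_force: 0.1
```

carry_out:
  motion:
    - [0, 0, 0, -7, 0, 0, 0]
    - [0, 0, 0, -12, 0, 0, 0]
    - [0, 0, 0, -16, 0, 0, 0]
    - [0, 0, 0, -19, 0, 0, 0]
    - [0, 0, 0, -19, 0, 0, 0]

```text
clock: 4.65
position: [454.9, -102.5, 133.8]
ee_rot: [-0.695, 0.719, 0.0, -0.0]
contact_force: [0.3, 0.4, -0.3]
gripper_width: 42.8
grasp_force: 0.0
```

carry_out:
  motion:
    - [0, 0, 0, 8, 0, 0, 0]
    - [0, 0, 0, 14, 0, -20, 0]
    - [0, 0, 0, 14, 0, -50, -0.5]
    - [0, 0, 0, 14, 0, -60, -1]
    - [0, 0, 0, 14, 0, -60, -1]

```text
clock: 5.28
position: [454.4, -116.8, 193.9]
ee_rot: [-0.695, 0.719, -0.0, 0.0]
contact_force: [0.3, -0.0, -0.7]
gripper_width: -0.2
grasp_force: 0.0
```

```bash
python3 -c "
from h import *
delta(80,-45,150)
g=get_image('side');c=g['color'][130:220,215:320];cv2.imwrite('pics/c4.png',cv2.resize(c,None,fx=6,fy=6,interpolation=2))"
```

```text
turn [-0.001  0.    -0.007] shift [ -66.  -100.7   30. ] now bin [14.6 56.2] tip z 179.9 F [ 0.3 -0.  -0.7] t 5.275
```

View pics/c4.png

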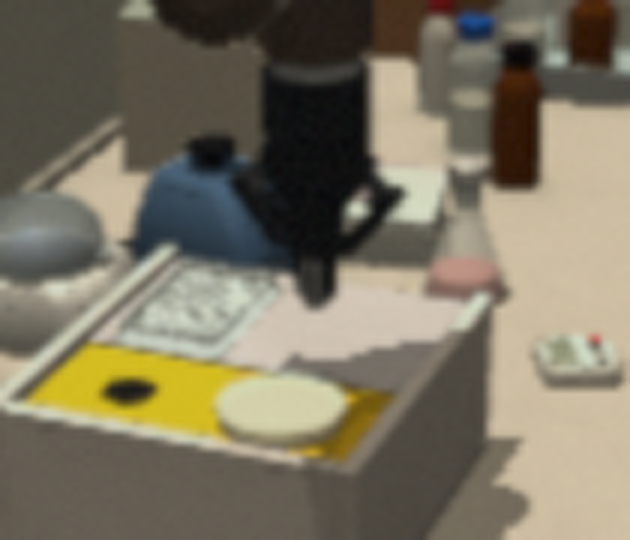

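The dish lies wholly on the flap, centred at about (282,408), covering the near dot. The far dot at (130,390) is free. The plate hasn't moved. Next I'll go over to a point near the far dot.

carry_out:
  motion:
    - [0, 0, 0, -20, -35, 0, -1]
    - [0, 0, 0, -45, -70, 0, -1]
    - [0, 0, 0, -66, -105, 0, -1]
    - [0, 0, 0, -66, -105, 25, -1]
    - [0, 0, 0, -66, -105, 42, -1]

```text
clock: 5.95
position: [560.5, -53.7, 148.7]
ee_rot: [-0.695, 0.719, 0.002, -0.002]
contact_force: [0.7, 0.2, -0.1]
gripper_width: 0.1
grasp_force: 0.0
```

```bash
python3 -c "
from h import *
delta(80,-50,119)"
```

```text
turn [ 0.005 -0.    -0.006] shift [ 0.5 -1.8 15.7] now bin [ 80.5 -48.2] tip z 134.7 F [ 0.7  0.2 -0.1] t 5.95
```

carry_out:
  motion:
    - [0, 0, 0, 0, -1, 10, -1]
    - [0, 0, 0, 0, -1, 16, -1]
    - [0, 0, 0, 0, -1, 24, -1]
    - [0, 0, 0, 0, -1, 32, -1]
    - [0, 0, 0, 0, -1, 38, -1]

```text
clock: 6.58
position: [563.6, -54.0, 114.8]
ee_rot: [-0.696, 0.718, -0.001, 0.001]
contact_force: [-0.1, 1.7, 5.5]
gripper_width: -0.4
grasp_force: 2.7
```

carry_out:
  motion:
    - [0, 0, 0, 0, 0, 3, -1]
    - [0, 0, 0, 0, 0, 5, -1]
    - [0, 0, 0, 0, 0, 5, -1]
    - [0, 0, 0, 0, 0, 5, -1]

```text
clock: 7.08
position: [563.9, -54.2, 110.2]
ee_rot: [-0.696, 0.718, -0.001, 0.001]
contact_force: [-0.1, -0.7, 6.4]
gripper_width: 0.1
grasp_force: 2.7
```

```bash
python3 -c "
from h import *
delta(80,-50,90)
g=get_image('side');c=g['color'][130:220,205:310];cv2.imwrite('pics/c5.png',cv2.resize(c,None,fx=6,fy=6,interpolation=2))"
```

```text
turn [-0.004 -0.    -0.005] shift [0.1 1.6 6.2] now bin [ 80.1 -51.6] tip z 96.2 F [-0.1 -0.7  6.4] t 7.075
```

View pics/c5.png

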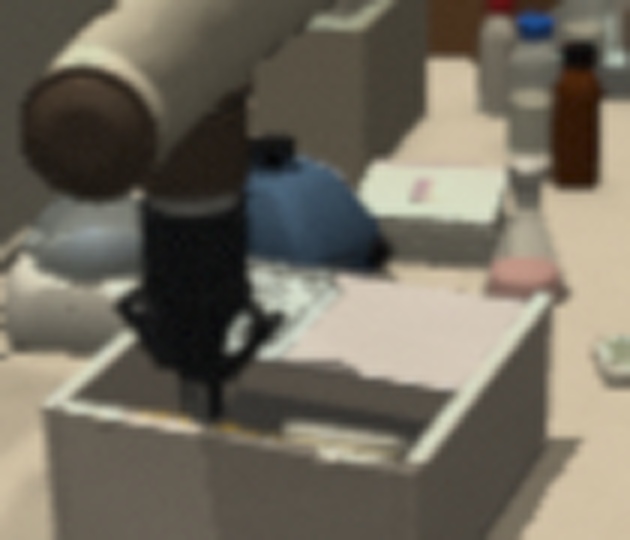

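The flap is open at roughly 0.55, and the dish is still on it at (340,435). I'll press a bit deeper and hold.

carry_out:
  motion:
    - [0, 0, 0, 0, 0, 3, -1]
    - [0, 0, 0, 0, 0, 5, -1]
    - [0, 0, 0, 0, 0, 6, -1]
    - [0, 0, 0, 0, 0, 6, -1]
    - [0, 0, 0, 0, 0, 6, -1]

```text
clock: 7.75
position: [564.2, -54.3, 104.5]
ee_rot: [-0.696, 0.718, -0.002, 0.002]
contact_force: [0.2, -1.0, 6.0]
gripper_width: -0.3
grasp_force: 2.9
```

carry_out:
  motion:
    - [0, 0, 0, 0, 0, 0, -1]
    - [0, 0, 0, 0, 0, 0, -1]
    - [0, 0, 0, 0, 0, 0, -1]
    - [0, 0, 0, 0, 0, 0, -1]
    - [0, 0, 0, 0, 0, 0, -1]

```text
clock: 8.38
position: [564.2, -54.4, 104.5]
ee_rot: [-0.696, 0.718, -0.002, 0.002]
contact_force: [-0.2, -1.2, 5.6]
gripper_width: 0.1
grasp_force: 2.9
```

```bash
python3 -c "
from h import *
delta(80,-50,90)
g=get_image('side');c=g['color'][130:220,205:310];cv2.imwrite('pics/c6.png',cv2.resize(c,None,fx=6,fy=6,interpolation=2))"
```

```text
turn [-0.005 -0.    -0.005] shift [-0.   1.9  0.5] now bin [ 80.  -51.9] tip z 90.5 F [-0.2 -1.2  5.6] t 8.375
```

View pics/c6.png

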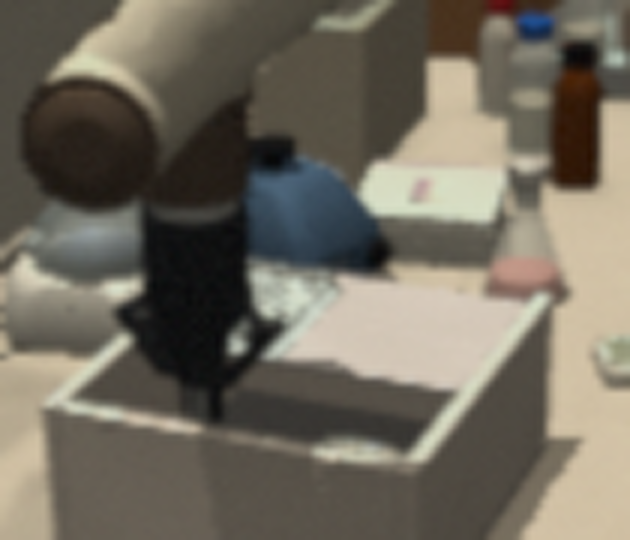

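The cream face has gone lower. Only a pale rim patch still shows, at about (355,448). I'll hold the flap open longer, slightly deeper, and track that patch numerically.

carry_out:
  motion:
    - [0, 0, 0, 0, 0, 1, -1]
    - [0, 0, 0, 0, 0, 2, -1]
    - [0, 0, 0, 0, 0, 2, -1]
    - [0, 0, 0, 0, 0, 2, -1]
    - [0, 0, 0, 0, 0, 2, -1]

```text
clock: 9.05
position: [564.2, -54.3, 102.5]
ee_rot: [-0.696, 0.718, -0.002, 0.002]
contact_force: [-0.4, -1.0, 6.5]
gripper_width: 0.1
grasp_force: 2.9
```

```bash
python3 -c "
from h import *
delta(80,-50,88)
g=get_image('side');a=cv2.imread('pics/c6.png');o=cv2.imread('pics/c5.png')
f=lambda i:cv2.resize(i,(105,90),interpolation=cv2.INTER_AREA)[70:77,46:70]
n=g['color'][200:207,251:275]
for i in (f(o),f(a),n): print(i.astype(int).mean(2).round().astype(int))"
```

```text
turn [-0.005 -0.    -0.005] shift [-0.   1.9  0.5] now bin [ 80.  -51.9] tip z 88.5 F [-0.4 -1.   6.5] t 9.05
[[ 60  85 105 113 114 109 103  96  90  84  75  68  63  60  58  57  56  55
   54  53  55  57  58  60]
 [ 71 107 139 153 158 158 158 152 145 135 121 113 107  97  91  84  74  69
   64  60  56  56  53  57]
 [ 87 111 132 144 151 156 163 167 167 164 160 159 157 149 143 133 120 113
  105  93  76  66  59  72]
 [112 120 131 142 148 151 157 159 157 155 157 158 160 159 157 154 151 148
  144 131 106  86  77 107]
 [113 115 118 122 126 130 143 165 168 171 172 168 161 149 141 136 132 125
  119 111 102  95 107 152]
 [ 88  92  98 104 109 112 127 165 188 194 185 180 175 160 157 156 149 135
  120 105  92  97 145 187]
 [ 80  82  82  83  84  88 105 130 155 166 154 160 170 172 175 169 161 143
  123 106  92 112 158 183]]
[[ 55  54  54  55  54  54  53  54  53  54  54  54  54  53  54  55  54  52
   55  56  56  57  57  60]
 [ 56  54  55  55  53  54  53  53  56  56  56  57  58  56  54  54  54  53
   53  54  54  54  54  58]
 [ 73  67  61  59  57  56  56  59  69  77  79  81  80  75  69  64  59  57
   55 
[... 433 characters left out ...]
55  53  54  55  54  54  54  53  54  54  55  53  53  54  53  53  55
   54  56  55  56  57  59]
 [ 55  55  54  55  54  54  54  54  54  54  55  55  53  54  53  54  54  55
   55  53  54  54  55  56]
 [ 72  66  61  60  56  55  55  55  57  56  58  59  57  56  54  55  53  54
   52  54  53  53  55  69]
 [106  94  87  81  75  72  78  80  79  84  92  92  86  74  66  62  59  57
   56  53  54  54  62 105]
 [113 113 113 113 108 107 126 141 140 151 156 152 140 115 103 107  99  81
   69  60  58  62  94 152]
 [ 86  92  99 105 109 118 159 183 190 196 188 176 171 154 152 169 162 134
  114  92  83  93 145 190]
 [ 79  80  81  82  83  87 112 134 157 171 153 163 173 176 181 180 170 158
  151 131 123 128 162 185]]
```

carry_out:
  motion:
    - [0, 0, 0, 0, 0, 0, -1]
    - [0, 0, 0, 0, 0, 0, -1]
    - [0, 0, 0, 0, 0, 0, -1]
    - [0, 0, 0, 0, 0, 0, -1]
    - [0, 0, 0, 0, 0, 0, -1]

```text
clock: 9.72
position: [564.2, -54.4, 102.5]
ee_rot: [-0.696, 0.718, -0.002, 0.002]
contact_force: [-0.3, -0.8, 6.3]
gripper_width: -0.2
grasp_force: 2.9
```

```bash
python3 -c "
from h import *
s=read_state();print(s['contact_force'],s['clock'])
g=get_image('side');n=g['color'][200:207,251:275];print(n.astype(int).mean(2).round().astype(int));print(n[3:6].tolist())
for x in (60,80,100,120,133):
  for z in (50,80,100,120): print(x,z,proj(g,w(x,57,z)).round(0))"
```

```text
[-0.28545505 -0.83415682  6.27396876] 9.725
[[ 55  54  54  53  53  53  54  54  54  55  55  55  55  56  54  53  56  54
   55  54  56  56  56  59]
 [ 55  54  54  54  53  54  54  53  55  53  53  54  54  55  54  54  54  54
   54  55  54  55  55  56]
 [ 73  65  61  57  56  55  56  56  54  56  57  57  57  57  54  55  53  54
   54  54  53  54  55  69]
 [106  95  86  82  75  70  76  80  79  85  92  92  85  73  67  63  59  57
   57  54  54  55  63 105]
 [113 113 114 113 108 107 127 141 139 149 156 153 140 114 101 105 100  81
   69  61  58  61  94 153]
 [ 87  92  98 103 109 117 159 183 191 196 186 176 171 154 151 167 162 134
  113  93  84  92 145 189]
 [ 81  81  82  82  81  87 112 134 157 172 153 164 173 176 180 180 169 158
  151 131 122 128 163 185]]
[[[95, 107, 115], [86, 97, 103], [79, 88, 92], [75, 83, 88], [69, 75, 80], [64, 71, 75], [70, 78, 81], [74, 82, 84], [73, 81, 82], [79, 87, 90], [85, 95, 97], [86, 96, 95], [80, 87, 87], [68, 75, 75], [62, 68, 70], [59, 64, 66], [55, 60, 62], [54, 58, 59], [54, 57, 59], [51, 56, 56], [51, 54, 56], [52, 56, 58], [60, 64, 66], [97, 109, 108]], [[10
[... 497 characters left out ...]
68, 190, 191], [176, 198, 200], [181, 202, 205], [172, 192, 194], [161, 183, 185], [154, 177, 181], [139, 160, 164], [138, 156, 159], [157, 172, 173], [153, 167, 165], [126, 138, 137], [105, 116, 118], [86, 95, 98], [77, 85, 89], [84, 94, 97], [133, 150, 151], [174, 197, 196]]]
60 50 [[263. 212.]]
60 80 [[263. 206.]]
60 100 [[263. 201.]]
60 120 [[263. 197.]]
80 50 [[261. 214.]]
80 80 [[261. 208.]]
80 100 [[261. 204.]]
80 120 [[261. 199.]]
100 50 [[259. 216.]]
100 80 [[259. 210.]]
100 100 [[259. 206.]]
100 120 [[259. 201.]]
120 50 [[258. 218.]]
120 80 [[257. 212.]]
120 100 [[257. 208.]]
120 120 [[257. 204.]]
133 50 [[256. 220.]]
133 80 [[256. 214.]]
133 100 [[256. 209.]]
133 120 [[256. 205.]]
```

The image is static, so the dish is at rest with its rim still showing. The force says the stop hasn't been reached. I'll press deeper in small steps.

carry_out:
  motion:
    - [0, 0, 0, 0, 0, 1, -1]
    - [0, 0, 0, 0, 0, 2, -1]
    - [0, 0, 0, 0, 0, 3, -1]
    - [0, 0, 0, 0, 0, 3, -1]

```text
clock: 10.28
position: [564.3, -54.4, 99.5]
ee_rot: [-0.696, 0.718, -0.002, 0.002]
contact_force: [-0.5, -1.5, 6.7]
gripper_width: -0.3
grasp_force: 3.0
```

```bash
python3 -c "
from h import *
s=read_state();print(s['contact_force'],s['clock'])
g=get_image('side');n=g['color'][200:207,251:275];print(n.astype(int).mean(2).round().astype(int))"
```

```text
[-0.52867017 -1.46122306  6.65588209] 10.275
[[ 54  54  54  54  54  54  53  55  55  55  54  55  53  53  53  54  54  54
   56  55  55  56  57  58]
 [ 55  55  56  53  54  53  55  53  53  54  54  55  53  55  55  54  54  53
   55  53  53  54  54  56]
 [ 72  66  62  59  56  55  55  55  53  54  54  54  53  54  54  54  53  55
   55  54  54  55  56  69]
 [107  95  87  80  75  73  76  73  66  62  59  58  55  55  54  53  53  53
   55  55  54  55  61 104]
 [113 114 113 113 108 106 126 133 123 119 108  92  77  67  61  60  59  56
   55  55  55  60  94 153]
 [ 86  92  98 105 109 116 160 181 189 193 172 151 134 120 115 107 100  84
   69  63  60  81 144 189]
 [ 79  81  82  81  83  86 113 135 157 171 152 159 170 174 176 163 151 126
  100  86  78 109 161 184]]
```

carry_out:
  motion:
    - [0, 0, 0, 0, 0, 1, -1]
    - [0, 0, 0, 0, 0, 2, -1]
    - [0, 0, 0, 0, 0, 3, -1]
    - [0, 0, 0, 0, 0, 3, -1]
    - [0, 0, 0, 0, 0, 3, -1]

```text
clock: 10.95
position: [564.3, -54.5, 96.5]
ee_rot: [-0.696, 0.718, -0.002, 0.002]
contact_force: [-0.6, -1.5, 7.0]
gripper_width: -0.0
grasp_force: 3.0
```

```bash
python3 -c "
from h import *
s=read_state();print(s['contact_force'],s['clock'])
g=get_image('side');n=g['color'][200:207,251:275];print(n.astype(int).mean(2).round().astype(int))"
```

```text
[-0.55458137 -1.45444024  6.96821506] 10.95
[[ 53  54  54  55  54  54  54  53  54  54  55  53  54  54  53  53  54  55
   53  55  55  55  57  58]
 [ 57  56  54  54  54  54  54  54  54  54  55  55  54  55  55  55  53  54
   54  54  53  53  55  58]
 [ 72  66  62  58  57  55  56  55  55  55  54  54  55  54  55  54  54  53
   55  53  53  54  54  70]
 [106  96  86  82  74  72  77  74  66  62  61  59  55  53  54  54  55  53
   54  54  54  54  63 105]
 [114 114 113 114 108 107 126 134 123 118 108  92  78  66  62  62  61  58
   54  55  53  59  94 152]
 [ 86  92  99 106 109 117 159 183 189 193 172 150 134 120 115 106  99  83
   69  62  59  81 144 189]
 [ 80  81  82  81  82  88 112 133 157 171 152 160 169 172 176 163 151 126
  100  86  76 108 162 185]]
```

The pale rim dropped out of view and the image no longer changes as the flap goes lower, so the dish has slid off. I'll hold a moment more, then release.

carry_out:
  motion:
    - [0, 0, 0, 0, 0, 1, -1]
    - [0, 0, 0, 0, 0, 2, -1]
    - [0, 0, 0, 0, 0, 2, -1]
    - [0, 0, 0, 0, 0, 2, -1]
    - [0, 0, 0, 0, 0, 2, -1]

```text
clock: 11.62
position: [564.3, -54.6, 94.5]
ee_rot: [-0.696, 0.718, -0.002, 0.002]
contact_force: [-0.0, -0.9, 7.3]
gripper_width: -0.1
grasp_force: 3.0
```

carry_out:
  motion:
    - [0, 0, 0, 0, 0, 0, -1]
    - [0, 0, 0, 0, 0, 0, -1]
    - [0, 0, 0, 0, 0, 0, -1]
    - [0, 0, 0, 0, 0, 0, -1]
    - [0, 0, 0, 0, 0, 0, -1]

```text
clock: 12.25
position: [564.3, -54.5, 94.5]
ee_rot: [-0.696, 0.718, -0.002, 0.002]
contact_force: [-0.4, -1.7, 7.4]
gripper_width: 0.2
grasp_force: 3.0
```

carry_out:
  motion:
    - [0, 0, 0, 0, 0, -8, -1]
    - [0, 0, 0, 0, 0, -18, -1]
    - [0, 0, 0, 0, 0, -28, -1]
    - [0, 0, 0, 0, 0, -40, -1]
    - [0, 0, 0, 0, 0, -60, -1]

```text
clock: 12.88
position: [561.7, -53.5, 152.5]
ee_rot: [-0.695, 0.719, 0.001, -0.0]
contact_force: [-0.2, -0.3, 0.1]
gripper_width: -0.2
grasp_force: 0.0
```

carry_out:
  motion:
    - [0, 0, 0, 0, 0, -30, -1]
    - [0, 0, 0, 30, 30, -50, -1]
    - [0, 0, 0, 70, 70, -50, -1]
    - [0, 0, 0, 110, 110, -50, -1]
    - [0, 0, 0, 110, 110, -50, -1]

```text
clock: 13.5
position: [446.0, -161.2, 202.7]
ee_rot: [-0.694, 0.72, 0.001, 0.0]
contact_force: [1.4, 0.2, 0.1]
gripper_width: 0.0
grasp_force: 0.0
```

```bash
python3 -c "
from h import *
delta(80,-50,150)
g=get_image('side');c=g['color'][130:230,205:325];cv2.imwrite('pics/c7.png',cv2.resize(c,None,fx=6,fy=6,interpolation=2))"
```

```text
turn [ 0.001  0.002 -0.01 ] shift [-111.  -112.4   38.8] now bin [-30.   63.4] tip z 188.7 F [1.4 0.2 0.1] t 13.5
```

View pics/c7.png

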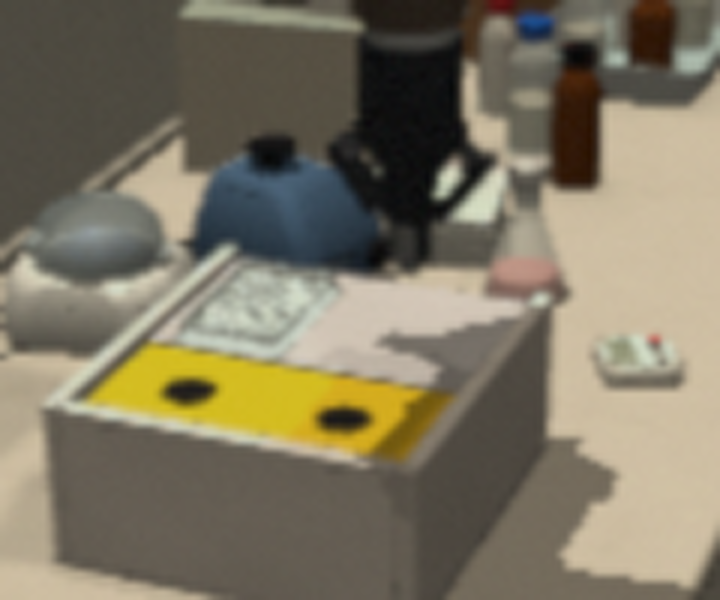

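The flap is shut level with both dots visible, at (188,390) and (343,418). The dish is gone, the plate and flask are where they were, and the arm is clear.

```bash
python3 -c "
from h import *
print(job_done())"
```

```text
the job is handed in; nothing more can be done
None
```

The contaminated dish was slid onto the flap and dropped into the bin, the flap sprang shut, the well plate and the bystanders in the last view (flask, timer) show no movement, and the job was handed in at about 13.5 s.

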